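# Unlatch a dry box, break its lid off the seal and hold it ajar

### The job

The green dry box for gauges has to be aired. Push its red release pedal right down to its stop, so that the hook swings off the lid; then take the lid by its bar, pull it free of its sticky seal without letting it fly open, and finish while holding the lid ajar in the gripper, its front edge about 25 mm (two fingers) above the box. Keep holding it still at the end, and leave the loose things around the box where they are.

Things in the scene. Friction and masses are not known exactly. Their poses are not given: they have to be found in the camera images.
- dry_box: green steel box with a grey metal lid, 120 x 150 mm in plan and 90 mm high to the top of the lid, fixed to the bench by a foot flange 130 x 190 mm and 5 mm thick, with a base plate of the same thickness reaching 135 mm in front of the origin under the pedal. It stands somewhere on the bench, turned about the vertical by up to 0.3 rad. Origin at the centre of its underside; x points from its front (pedal side, towards the robot) to its back (hinge side), y to its left, z up.
- lid_bar (a point): centre of the lid's round dark steel bar: 12 mm thick, parallel to the box's y axis, 88 mm clear between its two upright posts, 44 mm above the top of the lid (134 mm above the bench when shut), 112 mm in front of and 47 mm above the lid's hinge axis. Rides with the lid.
- lid_edge (a point): middle of the lid's front lower edge, 132 mm in front of and 5 mm below the hinge axis; 82 mm above the bench when shut. Its rise above that is how far the lid is ajar. Rides with the lid.
- lid_hinge (a point): centre of the lid's hinge axis (parallel to the box's y axis) at the back of the box, 87 mm above the bench.
- lid (a joint): lid angle (rad): 0 = shut, grows as the front rises, to 1.0. The seal holds it with about 13 to 18 N at the bar, most within the first 0.03 rad; then it gives way suddenly and is free by 0.09 rad, after which only the lid's weight, 2 to 3 N at the bar, pulls it back. Let go, the lid drops and comes to rest on the seal at about 0.08 rad (10 mm), which is too little. At 0.19 rad the front edge stands 25 mm open. With the pedal up, a hook on the pedal blocks the lid.
- pedal_pad (a point): centre of the upper face of the red foot pad (46 mm fore and aft, 60 mm wide) of the release pedal in front of the box, about 100 mm in front of the pedal's hinge axis. About 66 mm above the bench when up, 37 mm when down. Rides with the pedal.
- pedal_hinge (a point): centre of the pedal's hinge axis (parallel to the box's y axis), low on the front of the box, 30 mm above the bench.
- pedal (a joint): pedal angle (rad): 0 = up, 0.30 = fully down on its stop. A spring resists with 3 to 6 N at the pad; from about 0.27 rad a click catch snaps the pedal down on its stop and keeps it there. Let go earlier, it springs up again.
- work_gauge_block: grey steel gauge block, 50 x 75 x 25 mm, loose bystander standing on the bench: leave it where it is. Origin at the centre of its underside.
- work_v_block: steel vee block, 50 x 48 x 40 mm, loose bystander standing on the bench: leave it where it is. Origin at the centre of its underside.
- work_chalk_stub: short grey stub of marking chalk, 12 x 34 x 8 mm, loose bystander standing on the bench: leave it where it is. Origin at the centre of its underside.
- work_wedge_wood: brown wooden wedge, 34 x 110 x 30 mm, loose bystander standing on the bench: leave it where it is. Origin at the centre of its underside.
- work_oiler: green oiler with a tall thin spout, 65 mm across, 136 mm high, loose bystander standing on the bench: leave it where it is. Origin at the centre of its underside.
- work_paste_tin: round red tin, 54 mm across, 31 mm high, loose bystander standing on the bench: leave it where it is. Origin at the centre of its underside.

How it is judged:
On the way, in this order (a step that is already met when the one before it is completed fails the run):
1. the release pedal is pressed down to its stop (value of joint pedal above 0.285 rad and contact force between the fingers and pedal above 1 N), for 0.1 s.
2. the lid is pulled free of its seal by the gripper (value of joint lid above 0.1 rad and contact force between the fingers and lid above 1 N), for 0.2 s.
At the end, for the whole second after the job is handed in: the fingers hold the lid (contact force over 1 N) at rest between 0.115 and 0.31 rad, that is its front edge 15 to 40 mm above its shut height, with the release pedal still down (over 0.27 rad) (value of joint lid between 0.115 and 0.31 rad and velocity of joint lid between -0.06 and 0.06 rad/s and contact force between the fingers and lid above 1 N and value of joint pedal above 0.27 rad); the arm keeps its last pose, push and grip.
It fails at once if the lid flies open (beyond 0.45 rad, front edge about 57 mm up) (value of joint lid above 0.45 rad).
It fails at once if a loose thing beside the box is pushed more than 30 mm away (distance of any of work_gauge_block, work_v_block, work_chalk_stub, work_wedge_wood, work_oiler, work_paste_tin from where it was at the start of the episode above 0.03 m).
It also fails if it takes over 48 s, if anything falls off the work surface, if the arm or the gripper's body presses on something with over 40 N, if the wrist force passes 120 N, or if a joint passes its speed limit or range.

### The arm

A 6-joint arm with a two-finger parallel gripper is mounted at the origin on a cart in front of the work surface, level with it; the furniture and walls round the work are solid. World frame = base frame: x ahead of the robot, y to its left, z up, the work surface at z = 0. Lengths are in m, angles in rad, forces in N, time in s.
With the tool pointing down it reaches from about 0.275 to 0.725 m from the base axis. Payload 5.6 kg.
Tool frame: the origin (TCP) lies on the front face of the gripper's body, between the roots of the fingers; the fingertips stand 73 mm ahead of it and the grasp point (between the pads) lies 54 mm ahead of it (arm.grip_depth is the distance from the TCP to the grasp point, in m); z points along the fingers, y is the line along which they close (so a half turn about z gives the same grasp; the last joint's range is limited). The gripper opens to 85 mm and grips with 20 to 120 N. Pads are 22 mm wide; open, the fingers measure 114 mm over their backs; the gripper's body (76 mm by 85 mm) begins 54 mm behind the grasp point. The pads swing forward as they close: fully open they stand 13 mm farther back than shut.
Start: joints at [1.483, 0.255, 0.108, 0, -1.424, -0.285], TCP at [0.2, 0.512, 0.304] pointing down, gripper open.
Joint ranges: [-2.95, 2.95], [-1.21, 1.97], [-1.09, 1.5], [-2.87, 1.71], [-2.94, -0.07], [-3.05, 3.05]. Speed limits (rad/s): [2.57, 2.57, 3.14, 3.14, 3.14, 3.14].

### API

Orientations are given as a 3x3 rotation matrix whose columns are the frame's x, y, z axes.
In Python, from rig import arm, eyes gives the robot as it stands. The module is installed in compiled form; this text tells all that it offers.
- The arm moves only by the tool apply_moves, never from a script. Its arguments are lists of equal length, an entry for each row: "travel": the shift along the tool's x, y, z in units of 0.5 m (1.0 is 0.5 m), a list of three; "angular": the turn, a rotation vector about the tool's x, y, z in units of 60 degrees (1.0 is 60 degrees), a list of three. In form: {"travel": [[dx, dy, dz], ...], "angular": [[wx, wy, wz], ...]}. A call has 1 to 20 rows; each row is the pose to reach, as a shift and turn from the pose commanded when the call began, along the tool's axes at that moment; what a row does not reach only later rows make up. A row lasts 1/12 s, in which the tool goes at most 41.7 mm and 7.16 degrees, less where a joint would pass 70% of its speed; a pose out of reach is approached as far as the arm can. A call with a number of a shift or a turn outside -1 to 1 is refused whole. A call with a gripper value outside its range is refused whole. "jaw" is the gripper command: -1 is shut, 1 is fully open, values between are in proportion, set as the call begins (left out, the last holds). The fingers move at their own pace and stop on an object; the grip force is fixed at half the most. Time passes only in rows, so rows that repeat a pose let the fingers close. It gives the time, the measured TCP pose, the force, the opening and the grip force at its end, in the units of the state.
- arm.state(): the state, without advancing time (a new reading comes with each control period).
- eyes.read_camera(name): name is "scene" or "side" or "wrist"; returns the picture (384x512x3 uint8, red, green, blue); there is no depth.
- eyes.get_calibration(name): a dict with "fov_y" (degrees; the focal length in pixels is half the picture's height over the tangent of half this angle, whatever the lens; pixels are square), "cx", "cy" (the principal point, pixels), "xyz" and "rotation" of the camera in the world. Camera axes: x right, y up, looking along -z (the intrinsics and any distortion apply to the point x, -y, -z); pixel columns grow to the right and rows downward; lengths in m; the calibration is good to about 2 mm. A picture is of the moment at which its call begins: read the wrist's pose just before it. get_calibration takes no time and is no camera call; for the wrist camera it gives the pose at the moment of the call.
- arm.job_done(): hands the job in; it is judged then, once.
The state is a dict: "time": time; "joint_positions": joint angles; "joint_vel": joint speeds; "joint_efforts": joint torques, N m; "tcp_pos": TCP position; "tcp_rot": TCP orientation; "force": force on the tool from outside, world axes, zero at the start; "wrist_torque": the same for the moment, N m; "opening": finger opening in m; "gripper_force": force on a finger pad.
Only numpy, scipy, OpenCV 4.12 (cv2) and the standard library are available. Lean on these libraries where they do the work, as an engineer would, in place of code of your own. Each camera call takes 0.05 s, during which the arm holds its last target. There are 200 camera calls.

## Working session

There is one attempt and no reset: what is moved stays moved. The work goes in short steps, Python scripts to look and compute and a tool call to move; the robot and the scene stay as the last step left them, time stands still between calls to the robot, and variables do not carry over. Pictures are saved under pics/ and viewed, at most 10 in all, crops included, and the job is handed in when it is done.

Besides the shell and the picture viewer there is one more tool, called after "Emit:" as name(argument=value, ...) on one line, values as JSON. apply_moves: Moves the arm, as the interface text tells. Shifts and turns lie within -1 to 1; 1 stands for 0.5 m of shift or 60 degrees of turn. Its arguments: {"type":"object","properties":{"travel":{"type":"array","items":{"type":"array","items":{"type":"number","minimum":-1,"maximum":1}}},"angular":{"type":"array","items":{"type":"array","items":{"type":"number","minimum":-1,"maximum":1}}},"jaw":{"type":"number"}},"required":["travel","angular"]}

```bash
mkdir -p pics
python3 - <<'E'
from rig import arm, eyes
import cv2
s=arm.state(); print(s['time'],s['tcp_pos'],s['tcp_rot'],s['opening'],arm.grip_depth)
for n in ["scene","side"]:
    im=eyes.read_camera(n); cv2.imwrite(f"pics/{n}0.png",cv2.resize(im[:,:,::-1],(800,600),interpolation=cv2.INTER_CUBIC)); print(n,eyes.get_calibration(n))
E
```

```text
0.0 [0.20015496 0.51190466 0.30300251] [[ 9.31275588e-01 -3.64314963e-01 -6.22154955e-04]
 [-3.64315488e-01 -9.31273889e-01 -1.78034024e-03]
 [ 6.92079247e-05  1.88464809e-03 -9.99998222e-01]] 0.08537354528066791 0.0539
scene {'fov_y': 46.68941598588893, 'cx': 254.05542802056814, 'cy': 191.5543510566006, 'xyz': array([-0.41612545, -0.74013072,  1.0747018 ]), 'rotation': array([[ 0.55136053,  0.52046239, -0.65201263],
       [-0.83402064,  0.36286299, -0.41562005],
       [ 0.02027665,  0.77294848,  0.6341447 ]])}
side {'fov_y': 44.751437118175566, 'cx': 256.5343146318132, 'cy': 196.93555004141328, 'xyz': array([ 0.38815366, -1.31397521,  1.15790067]), 'rotation': array([[ 9.83646851e-01,  1.19168326e-01, -1.35047336e-01],
       [-1.80107113e-01,  6.48543307e-01, -7.39562714e-01],
       [-5.48404813e-04,  7.51791520e-01,  6.59400644e-01]])}
```

View pics/scene0.png

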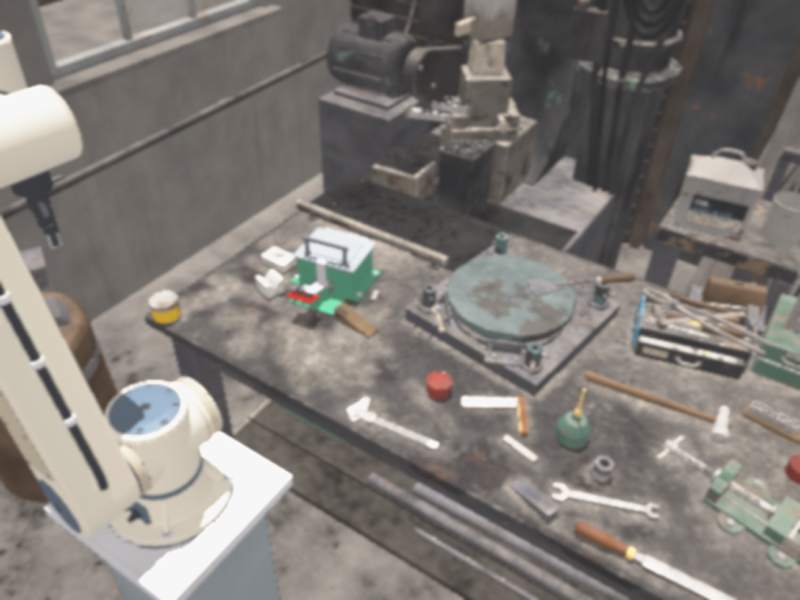

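View pics/side0.png

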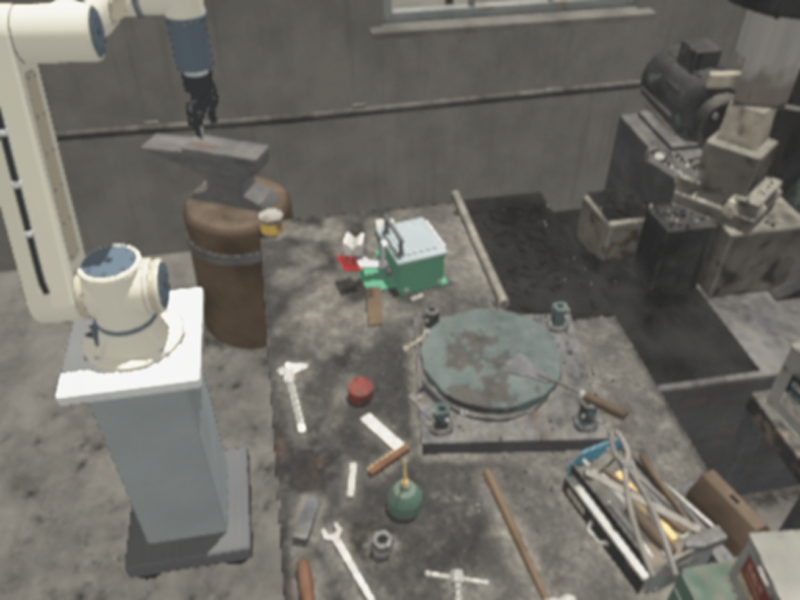

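The scene view shows the box at about (335,262) of 800 and the side view shows it at (410,255). The red pedal is at (303,296) and (347,262). I'll enlarge both.

Run:
```python
from rig import arm, eyes
import cv2,numpy as np
out=[]
for n,(u,v) in {"scene":(155,140),"side":(200,130)}.items():
    im=np.mean([eyes.read_camera(n) for _ in range(3)],axis=0).astype('uint8'); cv2.imwrite(f"pics/raw_{n}.png",im[:,:,::-1])
    out.append(cv2.resize(im[v:v+75,u:u+100,::-1],(800,600),interpolation=cv2.INTER_CUBIC))
    cv2.imwrite(f"pics/crop_{n}.png",out[-1])
```

```text
(no output)
```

View pics/crop_scene.png

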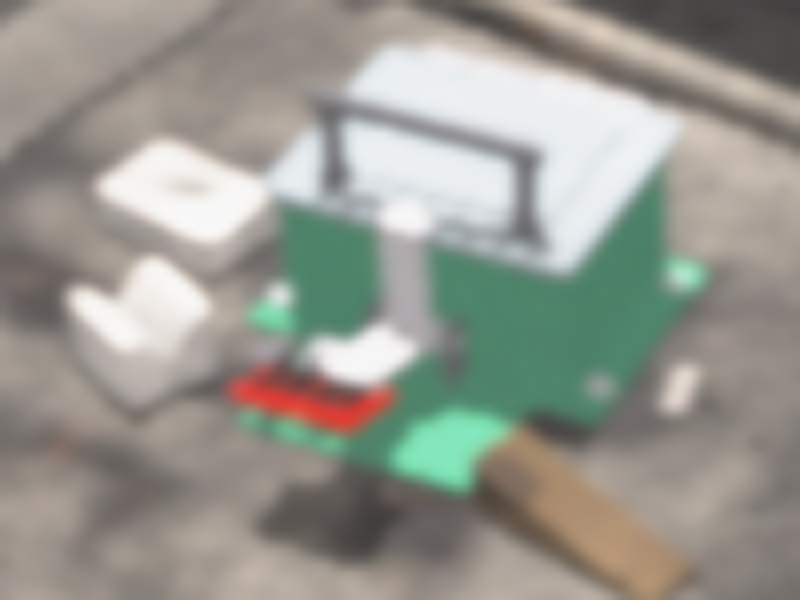

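View pics/crop_side.png

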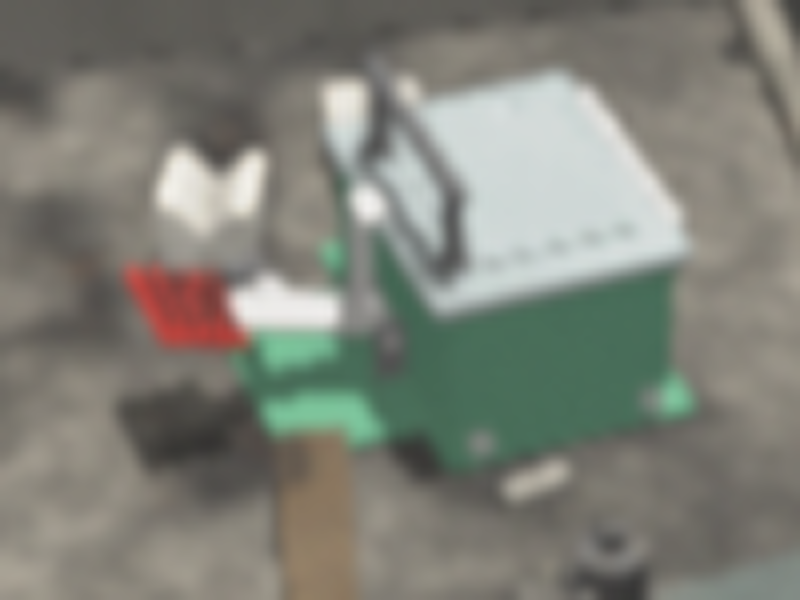

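```bash
cat > h.py <<'E'
import numpy as np
from rig import eyes
def proj(n,P,c=None):
    c=c or eyes.get_calibration(n); f=192/np.tan(np.radians(c['fov_y']/2))
    q=(np.atleast_2d(P)-c['xyz'])@c['rotation']
    return np.c_[c['cx']+f*q[:,0]/-q[:,2], c['cy']-f*q[:,1]/-q[:,2]]
def ray(n,uv,z,c=None):
    c=c or eyes.get_calibration(n); f=192/np.tan(np.radians(c['fov_y']/2))
    d=c['rotation']@np.array([(uv[0]-c['cx'])/f,-(uv[1]-c['cy'])/f,-1]); return c['xyz']+d*(z-c['xyz'][2])/d[2]
E
python3 - <<'E'
from h import *
from scipy.optimize import least_squares
off={"scene":(155,140),"side":(200,130)}
raw=lambda n,p:(np.array(p)+.5)/8-.5+off[n]
obs=[]
for n,L in {"scene":{'bl':(330,108),'br':(530,155),'fl':(268,190),'fr':(568,272),'Br':(685,122),'Bl':(385,48),'pad':(318,397)},
 "side":{'bl':(378,70),'br':(455,192),'fl':(326,133),'fr':(437,310),'Br':(690,248),'Bl':(565,70),'pad':(187,307)}}.items():
    for k,p in L.items(): obs.append((n,k,raw(n,p)))
C={n:eyes.get_calibration(n) for n in off}
def model(p):
    x,y,a,xb,xf,xB,xp,zp=p
    loc={'bl':(xb,.048,.134),'br':(xb,-.048,.134),'fl':(xf,.075,.09),'fr':(xf,-.075,.09),'Br':(xB,-.075,.09),'Bl':(xB,.075,.09),'pad':(xp,0,zp)}
    R=np.array([[np.cos(a),-np.sin(a),0],[np.sin(a),np.cos(a),0],[0,0,1]])
    return {k:R@np.array(v)+[x,y,0] for k,v in loc.items()}
def res(p):
    m=model(p); r=np.concatenate([proj(n,m[k],C[n])[0]-uv for n,k,uv in obs])
    return np.r_[r,(p[4]+.062)/.003,(p[5]-.062)/.003,(p[3]-p[4]-.02)/.002,(p[7]-.066)/.003]
s=least_squares(res,[.5,.4,0,-.04,-.06,.06,-.14,.066],loss='soft_l1')
print(s.x.round(4)); r=res(s.x)
for (n,k,uv),e in zip(obs,r[:-4].reshape(-1,2)): print(n,k,e.round(2))
m=model(s.x); print({k:v.round(4) for k,v in m.items() if k in('pad','bl','br')},'bar',((m['bl']+m['br'])/2).round(4))
for n,k,uv in obs:
    if k in('pad','bl','br'): print(n,k,ray(n,uv,.066 if k=='pad' else .134,C[n]).round(4))
for n,p in (("scene",(140,330)),("side",(210,200)),("scene",(520,430)),("side",(312,435))): print(n,p,ray(n,raw(n,p),.03,C[n]).round(3))
E
```

```text
[ 0.6751  0.1372  0.2014 -0.0447 -0.0642  0.0642 -0.1648  0.0646]
scene bl [ 1.65 -0.56]
scene br [ 0.07 -0.47]
scene fl [ 1.3  -0.06]
scene fr [ 0.04 -0.76]
scene Br [-0.69 -0.29]
scene Bl [2.14 0.34]
scene pad [ 0.7  -0.29]
side bl [-0.08  0.87]
side br [-0.49 -0.87]
side fl [-0.45 -0.3 ]
side fr [-0.37 -0.97]
side Br [-0.74 -0.91]
side Bl [-0.54  0.72]
side pad [-0.71 -0.44]
{'bl': array([0.6216, 0.1753, 0.134 ]), 'br': array([0.6408, 0.0812, 0.134 ]), 'pad': array([0.5136, 0.1042, 0.0646])} bar [0.6312 0.1282 0.134 ]
scene bl [0.6153 0.1779 0.134 ]
scene br [0.6383 0.0796 0.134 ]
scene pad [0.5097 0.1041 0.066 ]
side bl [0.6229 0.1811 0.134 ]
side br [0.6416 0.0754 0.134 ]
side pad [0.5158 0.0992 0.066 ]
scene (140, 330) [0.534 0.235 0.03 ]
side (210, 200) [0.543 0.232 0.03 ]
scene (520, 430) [0.577 0.043 0.03 ]
side (312, 435) [0.566 0.037 0.03 ]
```

The two views agree to a few mm. The box is at about (0.675, 0.137) with yaw 0.20. The bar centre is near (0.631, 0.128, 0.134) and the pad near (0.513, 0.103, 0.066), both as the given sizes predict. Next I move above the pad with the jaw shut and refine with the wrist camera.

Emit:
apply_moves(travel=[[0.88, 0.534, 0], [0.88, 0.534, 0], [0.88, 0.534, 0], [0.88, 0.534, 0], [0.88, 0.534, 0], [0.88, 0.534, 0], [0.88, 0.534, 0], [0.88, 0.534, 0], [0.88, 0.534, 0], [0.88, 0.534, 0], [0.88, 0.534, 0], [0.88, 0.534, 0], [0.88, 0.534, 0], [0.88, 0.534, 0], [0.88, 0.534, 0], [0.88, 0.534, 0], [0.88, 0.534, 0], [0.88, 0.534, 0]], angular=[[0, 0, 0.95], [0, 0, 0.95], [0, 0, 0.95], [0, 0, 0.95], [0, 0, 0.95], [0, 0, 0.95], [0, 0, 0.95], [0, 0, 0.95], [0, 0, 0.95], [0, 0, 0.95], [0, 0, 0.95], [0, 0, 0.95], [0, 0, 0.95], [0, 0, 0.95], [0, 0, 0.95], [0, 0, 0.95], [0, 0, 0.95], [0, 0, 0.95]], jaw=-1)

```text
time: 1.9
tcp_pos: [0.5124, 0.1042, 0.3041]
tcp_rot: [[0.203, -0.979, 0.0], [-0.979, -0.203, 0.0], [-0.0, -0.0, -1.0]]
force: [0.5, -0.7, -0.4]
opening: -0.0002
gripper_force: 0.0
```

Run:
```python
from h import *
from rig import arm
import cv2,pickle
s=arm.state(); print(s['time'],s['tcp_pos'].round(4),s['tcp_rot'].round(3),s['force'].round(2),s['opening'])
c=eyes.get_calibration("wrist"); im=eyes.read_camera("wrist"); pickle.dump(c,open('w1.pkl','wb')); print(c)
cv2.imwrite("pics/w1.png",cv2.resize(im[:,:,::-1],(800,600),interpolation=cv2.INTER_CUBIC))
```

```text
1.9 [0.5124 0.1042 0.3041] [[ 0.203 -0.979  0.   ]
 [-0.979 -0.203  0.   ]
 [-0.    -0.    -1.   ]] [ 0.46 -0.68 -0.37] -0.00023905005496680965
{'fov_y': 71.34115347261285, 'cx': 255.1500260905721, 'cy': 191.73981666207447, 'xyz': array([0.52696534, 0.03742295, 0.37413603]), 'rotation': array([[-9.78960797e-01,  1.96584980e-01,  5.46818420e-02],
       [-2.04048382e-01, -9.42988418e-01, -2.62939348e-01],
       [-1.25582766e-04, -2.68565055e-01,  9.63261540e-01]])}
```

View pics/w1.png

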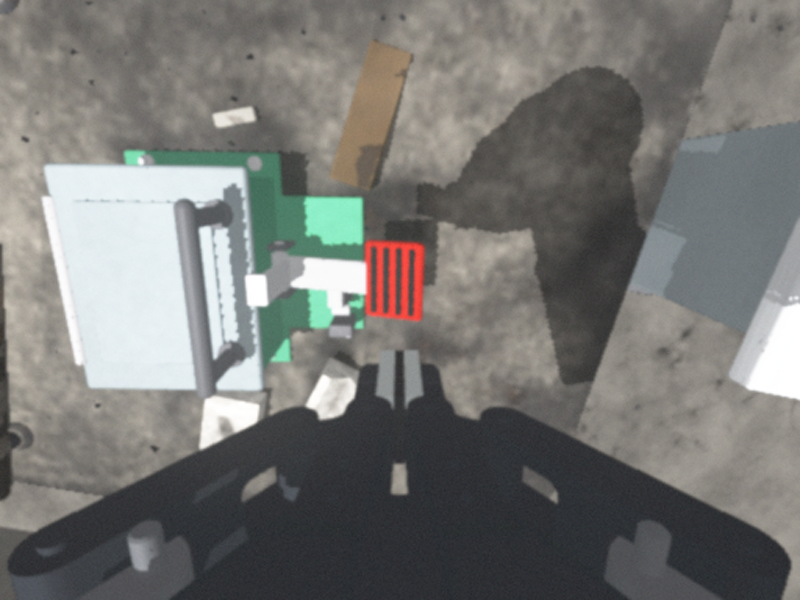

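The wrist view shows the pad centred near (395,279), the bar from (183,203) to (205,393), and the lid front edge from (246,166) to (263,388). I'll project these to the known heights.

Run:
```python
from h import *
import pickle
c=pickle.load(open('w1.pkl','rb'))
w=lambda p:(np.array(p)+.5)/1.5625-.5
for k,p,z in [('pad c',(395,279),.066),('p1',(367,241),.066),('p2',(424,243),.066),('p3',(422,320),.066),('p4',(366,313),.066),('barR',(183,203),.134),('barL',(205,393),.134),('fr',(246,166),.09),('fl',(263,388),.09),('Br',(46,166),.09),('Bl',(87,388),.09)]:
    print(k,ray('',w(p),z,c).round(4))
```

```text
pad c [0.5157 0.1061 0.066 ]
p1 [0.5417 0.0823 0.066 ]
p2 [0.5003 0.0751 0.066 ]
p3 [0.4887 0.1338 0.066 ]
p4 [0.5322 0.137  0.066 ]
barR [0.6433 0.0725 0.134 ]
barL [0.6215 0.1883 0.134 ]
fr [0.6262 0.0471 0.09  ]
fl [0.5966 0.2029 0.09  ]
Br [0.7531 0.0735 0.09  ]
Bl [0.7259 0.2299 0.09  ]
```

Emit:
apply_moves(travel=[[0, 0, 0.06], [0, 0, 0.12], [0, 0, 0.18], [0, 0, 0.24], [0, 0, 0.29], [0, 0, 0.31], [0, 0, 0.32], [0, 0, 0.33], [0, 0, 0.34], [0, 0, 0.35], [0, 0, 0.36], [0, 0, 0.367], [0, 0, 0.374], [0, 0, 0.38], [0, 0, 0.384], [0, 0, 0.388], [0, 0, 0.388], [0, 0, 0.388]], angular=[[0, 0, 0], [0, 0, 0], [0, 0, 0], [0, 0, 0], [0, 0, 0], [0, 0, 0], [0, 0, 0], [0, 0, 0], [0, 0, 0], [0, 0, 0], [0, 0, 0], [0, 0, 0], [0, 0, 0], [0, 0, 0], [0, 0, 0], [0, 0, 0], [0, 0, 0], [0, 0, 0]])

```text
time: 3.45
tcp_pos: [0.5132, 0.1035, 0.11]
tcp_rot: [[0.202, -0.979, 0.001], [-0.979, -0.202, 0.0], [-0.0, -0.001, -1.0]]
force: [-0.2, -1.1, -0.2]
opening: 0.0002
gripper_force: 0.0
```

The force is near zero, so the catch may have snapped the pedal away from the tips. I'll press on until I meet the stop.

Emit:
apply_moves(travel=[[0, 0, 0.002], [0, 0, 0.004], [0, 0, 0.006], [0, 0, 0.006], [0, 0, 0.006]], angular=[[0, 0, 0], [0, 0, 0], [0, 0, 0], [0, 0, 0], [0, 0, 0]])

```text
time: 3.87
tcp_pos: [0.513, 0.1034, 0.1072]
tcp_rot: [[0.202, -0.979, 0.001], [-0.979, -0.202, 0.0], [0.0, -0.001, -1.0]]
force: [-0.4, -0.3, 4.4]
opening: -0.0002
gripper_force: 1.8
```

Run:
```python
from h import *
from rig import arm
import cv2
s=arm.state(); print(s['time'],s['tcp_pos'].round(4),s['force'].round(2))
o=[]
for n,(u,v) in {"scene":(155,140),"side":(200,130)}.items():
    im=eyes.read_camera(n); o.append(cv2.resize(im[v:v+75,u:u+80,::-1],(400,375),interpolation=cv2.INTER_CUBIC))
cv2.imwrite("pics/p1.png",np.hstack(o))
```

```text
3.8667 [0.513  0.1034 0.1072] [-0.43 -0.31  4.43]
```

View pics/p1.png

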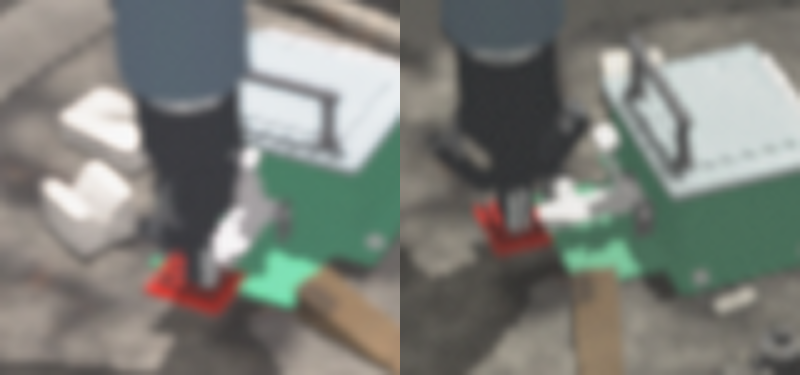

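The hook has swung forward off the lid, and the tips are on the pad with 4 N. I'll press 4 mm harder to confirm this is the stop.

Emit:
apply_moves(travel=[[0, 0, 0.002], [0, 0, 0.004], [0, 0, 0.006], [0, 0, 0.008], [0, 0, 0.008], [0, 0, 0.008]], angular=[[0, 0, 0], [0, 0, 0], [0, 0, 0], [0, 0, 0], [0, 0, 0], [0, 0, 0]])

```text
time: 4.47
tcp_pos: [0.5131, 0.1034, 0.1061]
tcp_rot: [[0.203, -0.979, 0.002], [-0.979, -0.203, 0.0], [0.0, -0.002, -1.0]]
force: [-11.2, 0.0, 28.2]
opening: -0.0001
gripper_force: 13.8
```

The stop is confirmed, with 28 N at almost no travel. Next I lift, open the jaw and move over the bar.

Emit:
apply_moves(travel=[[0, 0, -0.05], [0, 0, -0.12], [0, 0, -0.2], [0, 0, -0.27], [0, 0, -0.32], [-0.002, -0.06, -0.32], [-0.004, -0.13, -0.32], [-0.004, -0.2, -0.32], [-0.004, -0.244, -0.32], [-0.004, -0.244, -0.32], [-0.004, -0.244, -0.32], [-0.004, -0.244, -0.32]], angular=[[0, 0, 0], [0, 0, 0], [0, 0, 0], [0, 0, 0], [0, 0, 0], [0, 0, 0], [0, 0, 0], [0, 0, 0], [0, 0, 0], [0, 0, 0], [0, 0, 0], [0, 0, 0]], jaw=1)

```text
time: 5.47
tcp_pos: [0.6315, 0.1298, 0.2623]
tcp_rot: [[0.202, -0.979, -0.001], [-0.979, -0.202, -0.0], [0.0, 0.001, -1.0]]
force: [0.2, 0.3, -0.3]
opening: 0.0849
gripper_force: 0.0
```

Run:
```python
from h import *
from rig import arm
import cv2,pickle
s=arm.state(); print(s['time'],s['tcp_pos'].round(4),s['force'].round(2),s['opening'])
c=eyes.get_calibration("wrist"); im=eyes.read_camera("wrist"); pickle.dump(c,open('w2.pkl','wb'))
print(proj('',[s['tcp_pos']+s['tcp_rot']@[0,0,d] for d in (.054,.11)],c)*1.5625)
cv2.imwrite("pics/w2.png",cv2.resize(im[:,:,::-1],(800,600),interpolation=cv2.INTER_CUBIC))
```

```text
5.4667 [0.6315 0.1298 0.2623] [ 0.19  0.25 -0.3 ] 0.08488855712909164
[[400.65541669 398.36431244]
 [400.06293948 337.82556109]]
```

View pics/w2.png

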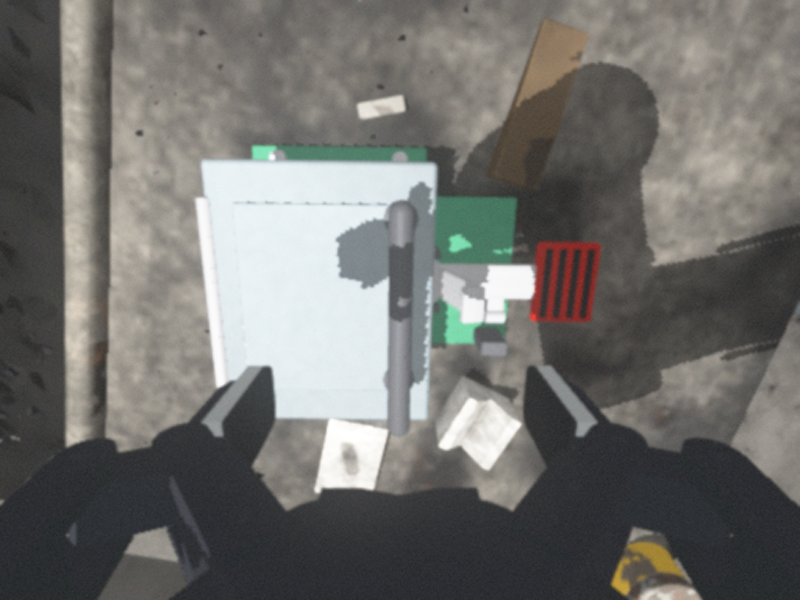

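The bar lies along column 400 from row 203 to 435, exactly under the projected grasp axis (column 400). The pedal is still down. I'll descend 74 mm and then close.

Emit:
apply_moves(travel=[[0, 0, 0.05], [0, 0, 0.1], [0, 0, 0.13], [0, 0, 0.148], [0, 0, 0.148], [0, 0, 0.148]], angular=[[0, 0, 0], [0, 0, 0], [0, 0, 0], [0, 0, 0], [0, 0, 0], [0, 0, 0]])

```text
time: 6.02
tcp_pos: [0.6318, 0.1298, 0.1899]
tcp_rot: [[0.202, -0.979, 0.001], [-0.979, -0.202, -0.0], [0.0, -0.001, -1.0]]
force: [0.6, 0.3, 1.0]
opening: 0.0854
gripper_force: 0.0
```

Emit:
apply_moves(travel=[[0, 0, 0], [0, 0, 0], [0, 0, 0], [0, 0, 0], [0, 0, 0], [0, 0, 0], [0, 0, 0], [0, 0, 0], [0, 0, 0], [0, 0, 0]], angular=[[0, 0, 0], [0, 0, 0], [0, 0, 0], [0, 0, 0], [0, 0, 0], [0, 0, 0], [0, 0, 0], [0, 0, 0], [0, 0, 0], [0, 0, 0]], jaw=-1)

```text
time: 6.85
tcp_pos: [0.6313, 0.1297, 0.1891]
tcp_rot: [[0.202, -0.979, -0.001], [-0.979, -0.202, -0.0], [0.0, 0.001, -1.0]]
force: [-5.7, -0.1, 4.3]
opening: 0.0101
gripper_force: 58.5
```

Run:
```python
from rig import arm
import numpy as np
s=arm.state(); print(s['time'],s['tcp_pos'].round(4),s['force'].round(2),s['opening'],s['gripper_force'])
# grasp point stays on bar; tool y = -box x, tool z down; tool tilts with lid about tool x
r,ph,g=np.hypot(.112,.047),np.arctan2(.047,.112),.054
for th in (.01,.02,.03,.045,.06,.08,.1,.12,.14,.16,.18,.2):
    bx=r*(np.cos(ph)-np.cos(ph+th)); bz=r*(np.sin(ph+th)-np.sin(ph))
    tx=bx+g*np.sin(th); tz=bz+g*(np.cos(th)-1)   # TCP shift in box x,z (tool up axis tilts back)
    print(th,'bar',round(-bx/.5,4),round(-bz/.5,4),'tilted',round(-tx/.5,4),round(-tz/.5,4),round(th/np.radians(60),4))
```

```text
6.85 [0.6313 0.1297 0.1891] [-5.74 -0.14  4.33] 0.010051207864451791 58.507879972457886
0.01 bar -0.001 -0.0022 tilted -0.002 -0.0022 0.0095
0.02 bar -0.0019 -0.0045 tilted -0.0041 -0.0044 0.0191
0.03 bar -0.0029 -0.0067 tilted -0.0062 -0.0066 0.0286
0.045 bar -0.0045 -0.01 tilted -0.0093 -0.0099 0.043
0.06 bar -0.006 -0.0133 tilted -0.0125 -0.0131 0.0573
0.08 bar -0.0082 -0.0176 tilted -0.0169 -0.0173 0.0764
0.1 bar -0.0105 -0.0219 tilted -0.0213 -0.0214 0.0955
0.12 bar -0.0129 -0.0261 tilted -0.0258 -0.0254 0.1146
0.14 bar -0.0153 -0.0303 tilted -0.0304 -0.0293 0.1337
0.16 bar -0.0178 -0.0345 tilted -0.035 -0.0331 0.1528
0.18 bar -0.0204 -0.0386 tilted -0.0398 -0.0368 0.1719
0.2 bar -0.0231 -0.0426 tilted -0.0446 -0.0405 0.191
```

Emit:
apply_moves(travel=[[0, -0.002, -0.0022], [0, -0.002, -0.0022], [0, -0.004, -0.0044], [0, -0.004, -0.0044], [0, -0.0062, -0.0066], [0, -0.0062, -0.0066], [0, -0.0093, -0.01], [0, -0.0093, -0.01], [0, -0.0125, -0.013], [0, -0.0125, -0.013], [0, -0.0125, -0.013]], angular=[[-0.0095, 0, 0], [-0.0095, 0, 0], [-0.019, 0, 0], [-0.019, 0, 0], [-0.0286, 0, 0], [-0.0286, 0, 0], [-0.043, 0, 0], [-0.043, 0, 0], [-0.057, 0, 0], [-0.057, 0, 0], [-0.057, 0, 0]])

```text
time: 7.77
tcp_pos: [0.6374, 0.131, 0.1954]
tcp_rot: [[0.202, -0.978, -0.06], [-0.979, -0.201, -0.013], [0.001, 0.062, -0.998]]
force: [-8.4, -0.7, 3.2]
opening: 0.0103
gripper_force: 60.7
```

Emit:
apply_moves(travel=[[0, -0.002, -0.002], [0, -0.004, -0.004], [0, -0.006, -0.006], [0, -0.009, -0.0088], [0, -0.012, -0.0117], [0, -0.015, -0.0146], [0, -0.018, -0.0175], [0, -0.021, -0.0204], [0, -0.024, -0.0232], [0, -0.027, -0.026], [0, -0.0304, -0.0293], [0, -0.0304, -0.0293], [0, -0.0304, -0.0293], [0, -0.0304, -0.0293], [0, -0.0304, -0.0293], [0, -0.0304, -0.0293]], angular=[[-0.009, 0, 0], [-0.018, 0, 0], [-0.027, 0, 0], [-0.04, 0, 0], [-0.053, 0, 0], [-0.066, 0, 0], [-0.08, 0, 0], [-0.093, 0, 0], [-0.106, 0, 0], [-0.12, 0, 0], [-0.134, 0, 0], [-0.134, 0, 0], [-0.134, 0, 0], [-0.134, 0, 0], [-0.134, 0, 0], [-0.134, 0, 0]])

```text
time: 9.1
tcp_pos: [0.6534, 0.1341, 0.2095]
tcp_rot: [[0.202, -0.96, -0.195], [-0.979, -0.198, -0.041], [0.001, 0.199, -0.98]]
force: [-6.9, -1.6, 1.0]
opening: 0.0101
gripper_force: 60.3
```

Run:
```python
from h import *
from rig import arm
import cv2
s=arm.state(); print(s['time'],s['tcp_pos'].round(4),s['force'].round(2),s['joint_vel'].round(4))
o=[]
for n,(u,v) in {"scene":(165,130),"side":(220,120)}.items():
    im=eyes.read_camera(n); o.append(cv2.resize(im[v:v+80,u:u+80,::-1],(400,400),interpolation=cv2.INTER_CUBIC))
cv2.imwrite("pics/p2.png",np.hstack(o))
```

```text
9.1 [0.6534 0.1341 0.2095] [-6.95 -1.64  1.02] [-0.0003 -0.0005  0.0026  0.0001  0.0017 -0.0006]
```

View pics/p2.png

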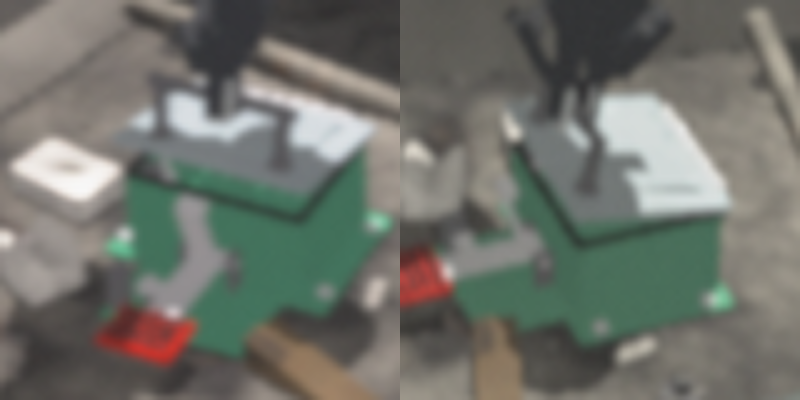

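The lid is ajar with a visible gap at its front edge, and the fingers are on the bar. Grasp-point rise is 21.6 mm, which is a lid angle of about 0.2 rad. The pedal is still down and the arm is at rest.

```bash
python3 -c "
from rig import arm; print(arm.job_done())"
```

```text
the job is handed in; nothing more can be done
None
```

I pressed the pedal to its stop and handed the job in with the lid free of its seal and held still at about 0.2 rad (front edge roughly 26 mm up), pedal still down; the judge's verdict was not shown.

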